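# Sweep the loose axle nuts off the work board into the parts tray

## Robot

A 6-joint arm with a two-finger parallel gripper is mounted at the origin on the work surface. World frame = base frame: x ahead of the robot, y to its left, z up, the work surface at z = 0. Lengths are in m, angles in rad, forces in N, time in s.
With the tool pointing down it reaches from about 0.375 to 0.975 m from the base axis. Payload 3.8 kg.
Tool frame: the origin (TCP) lies at the very end of the fingers, on their centre line; the grasp point (between the pads) lies 19 mm behind it; z points along the fingers, y is the line along which they close (so a half turn about z gives the same grasp; the last joint's range is limited). The gripper opens to 85 mm and grips with 20 to 120 N. Pads are 22 mm wide; open, the fingers measure 114 mm over their backs; the gripper's body (76 mm by 85 mm) begins 54 mm behind the grasp point. The pads swing forward as they close: fully open they stand 13 mm farther back than shut.
Start: joints at [-1.329, 0.264, 1.604, -0, 1.274, -0.037], TCP at [0.186, -0.649, 0.231] pointing down, gripper open.
Joint ranges: [-2.63, 2.63], [-0.94, 2.18], [0.31, 2.57], [-1.31, 4.45], [0, 2.66], [-2.55, 2.55]. Speed limits (rad/s): [2.57, 2.57, 3.14, 3.14, 3.14, 3.14].

## Interface

Orientations are given as a rotation vector (axis times angle).
In Python, from workcell import read_state, read_camera, calibration, finish_job gives the robot as it stands.
- The arm moves only by the tool step_arm, never from a script. Its argument "commands" is a list of rows, each an object of numbers: "fingers": the gripper's target within -1 to 1 (shut at 1, half-way at 0, fully open at -1); "dx", "dy", "dz": the shift along the tool's x, y, z in m; "roll": the turn about the tool's z in degrees. In form: [{"fingers": .., "dx": .., "dy": .., "dz": .., "roll": ..}, ...]. A call has 1 to 8 rows; each row is the pose to reach, as a shift and turn from the pose commanded when the call began, along the tool's axes at that moment; what a row does not reach only later rows make up. A row lasts 1/8 s, in which the tool goes at most 62.5 mm and 10.7 degrees, less where a joint would pass 70% of its speed; a pose out of reach is approached as far as the arm can. A call with a gripper value outside its range is refused whole. The fingers move at their own pace and stop on an object; "squeeze" is the grip in N (left out, the last holds). Time passes only in rows, so rows that repeat a pose let the fingers close. It gives the time, the measured TCP pose, the force, the opening and the grip force at its end, in the units of the state.
- read_state(): the state, without advancing time (a new reading comes with each control period).
- read_camera(name): name is "scene" or "top" or "wrist"; returns (picture, depth): 420x560x3 uint8, blue, green, red; 420x560 float32, m along the optical axis (not along the pixel's ray), 0 where there is no reading.
- calibration(name): a dict with "intrinsics" (3x3 intrinsics, pixels), "world_to_cam" (4x4, takes a point from world to camera coordinates). Camera axes: x right, y up, looking along -z (the intrinsics and any distortion apply to the point x, -y, -z); pixel columns grow to the right and rows downward; lengths in m; the calibration is good to about 2 mm. A picture is of the moment at which its call begins: read the wrist's pose just before it. calibration takes no time and is no camera call; for the wrist camera it gives the pose at the moment of the call.
- finish_job(): hands the job in; it is judged then, once.
The state is a dict: "time": time; "q": joint angles; "joint_vel": joint speeds; "joint_torque": joint torques, N m; "tool_pos": TCP position; "tcp_rot": TCP orientation; "wrist_force": force on the tool from outside, world axes, zero at the start; "torque": the same for the moment, N m; "width": opening from 0.0 (shut) to 1.0 (fully open); "grip_force": force on a finger pad.
Only numpy, scipy, OpenCV 4.12 (cv2) and the standard library are available. Lean on these libraries where they do the work, as an engineer would, in place of code of your own. Each camera call takes 0.05 s, during which the arm holds its last target. There are 200 camera calls.

## Task

Clear the loose hardware off the work board: with the closed fingers, sweep the four steel hex nuts across the board and over its edge into the shallow tray that stands against it. Only push the nuts along, never pinch them or pick them up, and sweep past the small bottle and the round socket that stand among them without knocking or shifting these, nor the cell checker beside the board. Finish with all four nuts at rest in the tray.

Things in the scene. Friction and masses are not known exactly. Their poses are not given: they have to be found in the camera images.
- board: plywood work board lying flat on the table, 300 mm along its x, 280 mm along its y, 24 mm thick, so its flat top is 24 mm above the table; origin at the centre of its underside, x and y along its edges, z up. It has no rim and does not move.
- tray: shallow open black plastic tray on the table, 300 mm along its x, 110 mm along its y, 18 mm high, walls and floor 3 mm; one long wall stands flush against one of the board's two y sides (left or right, it varies) with its rim 6 mm below the board's top, so that what is pushed over that edge drops in. Origin at the centre of its underside, axes parallel to the board's (z up). It does not move.
- nut0: one of four alike loose steel hexagon nuts (M14 axle nuts), lying flat on the board: 22 mm across flats, 25 mm across corners, 12 mm high, about 25 g; origin at the middle of the nut, 6 mm above what it lies on; its z is the axis of its bore.
- nut1: one of four alike loose steel hexagon nuts (M14 axle nuts), lying flat on the board: 22 mm across flats, 25 mm across corners, 12 mm high, about 25 g; origin at the middle of the nut, 6 mm above what it lies on; its z is the axis of its bore.
- nut2: one of four alike loose steel hexagon nuts (M14 axle nuts), lying flat on the board: 22 mm across flats, 25 mm across corners, 12 mm high, about 25 g; origin at the middle of the nut, 6 mm above what it lies on; its z is the axis of its bore.
- nut3: one of four alike loose steel hexagon nuts (M14 axle nuts), lying flat on the board: 22 mm across flats, 25 mm across corners, 12 mm high, about 25 g; origin at the middle of the nut, 6 mm above what it lies on; its z is the axis of its bore.
- bottle: small threadlocker bottle with a pointed cap, standing on the board, 24 mm diameter, 58 mm high; origin at the centre of its foot, z up. It starts at least 40 mm to the side of every nut's centre, measured along the board's x, so each nut has a free straight lane to the tray. Leave it.
- socket: round steel wrench socket standing on the board, 25 to 30 mm diameter, 38 mm high; origin at the centre of its foot, z up. It too starts at least 40 mm along the board's x from every nut's centre. Leave it.
- checker: battery cell checker with a display, a flat black box 118 x 75 x 24 mm lying on the table beside the board, on the other side from the tray; origin at the centre of its underside. Leave it.

How it is judged:
By the outcome, as a careful person would: the job done as asked, in the order asked, and still so for the second after the job is handed in, with the robot touching nothing.
It also fails if it takes over 61 s, if anything falls off the work surface, if the arm or the gripper's body presses on something with over 40 N, if the wrist force passes 120 N, or if a joint passes its speed limit or range.

## Working session

There is one attempt and no reset: what is moved stays moved. The work goes in short steps, Python scripts to look and compute and a tool call to move; the robot and the scene stay as the last step left them, time stands still between calls to the robot, and variables do not carry over. Pictures are saved under pics/ and viewed, at most 10 in all, crops included, and the job is handed in when it is done.

Besides the shell and the picture viewer there is one more tool, called after "Emit:" in YAML: its name, and indented under it one key for each argument. step_arm: Moves the arm, as the interface text tells. Its arguments: {"type":"object","properties":{"commands":{"type":"array","items":{"type":"object","properties":{"fingers":{"type":"number"},"dx":{"type":"number"},"dy":{"type":"number"},"dz":{"type":"number"},"roll":{"type":"number"}}}},"squeeze":{"type":"number"}},"required":["commands"]}

```bash
mkdir -p pics
cat > h.py <<'E'
import numpy as np,cv2
from workcell import *
def ray(name,u,v,z):
    c=calibration(name);K=np.array(c["intrinsics"]);T=np.array(c["world_to_cam"])
    d=np.linalg.inv(K)@np.array([u,v,1.]);d=np.array([d[0],-d[1],-d[2]])
    R=T[:3,:3];o=-R.T@T[:3,3];w=R.T@d
    return o+w*(z-o[2])/w[2]
E
python3 - <<'E'
from h import *
s=read_state();print(s)
for n in("top","scene"):
    p,d=read_camera(n);cv2.imwrite(f"pics/{n}0.png",p);np.save(f"{n}0.npy",d)
c=calibration("top");print(c)
E
```

```text
{'time': 0.0, 'q': array([-1.32890228e+00,  2.64748567e-01,  1.60536406e+00, -2.98989649e-05,
        1.27370060e+00, -3.68949076e-02]), 'joint_vel': array([ 0.00062111, -0.00020242, -0.00075338, -0.00116493, -0.0007209 ,
        0.0001888 ]), 'joint_torque': array([ 9.38854464e-04, -5.15109444e+01, -3.67318261e+01,  8.58527005e-05,
        1.30883619e-02,  6.18422050e-06]), 'tool_pos': array([ 0.18557218, -0.64823456,  0.22997048]), 'tcp_rot': array([-3.10893364e+00, -4.36211000e-01,  4.01275014e-04]), 'wrist_force': array([ 0.84452689, -0.95832793, -0.31837737]), 'torque': array([-0.01457983, -0.04860805,  0.05064609]), 'grip_force': 0.0, 'width': 1.0013055801848345}
{'intrinsics': array([[530.59537037,   0.        , 276.36048901],
       [  0.        , 530.59537037, 203.18027223],
       [  0.        ,   0.        ,   1.        ]]), 'world_to_cam': array([[ 0.02510725, -0.99964714,  0.00867341, -0.01307186],
       [ 0.99652107,  0.02571656,  0.07927427, -0.56630917],
       [-0.07946935,  0.00665288,  0.99681511, -0.79459446],
       [ 0.        ,  0.        ,  0.        ,  1.        ]])}
```

View pics/top0.png

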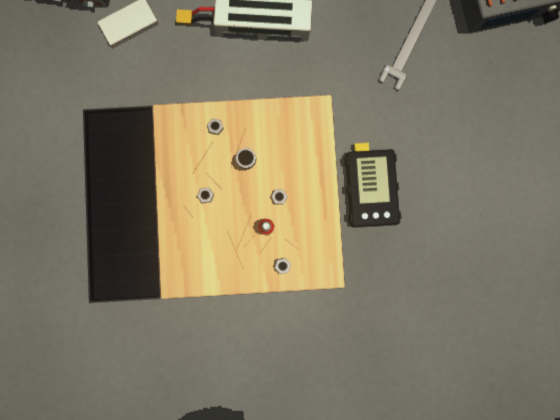

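View pics/scene0.png

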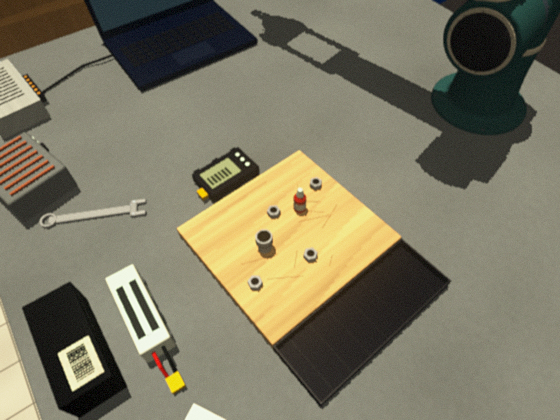

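The top view shows the tray on the left (+y). The nuts are at about (215,126), (205,195), (279,197) and (283,266), the socket at (246,158) and the bottle at (266,226). The checker is to the right, and the scene view agrees.

Run:
```python
from h import *
p=cv2.imread("pics/top0.png")
cor=np.array([[154,105],[331,96],[344,287],[161,298]])
C=np.array([ray("top",*c,.024) for c in cor])
print("corners",C.round(4).tolist(),[np.linalg.norm(C[i]-C[i-1]).round(4) for i in range(4)])
ex=(C[0]-C[3])/np.linalg.norm(C[0]-C[3])+(C[1]-C[2])/np.linalg.norm(C[1]-C[2]);th=np.arctan2(ex[1],ex[0]);cen=C.mean(0)
print("board",cen,np.degrees(th))
R=np.array([[np.cos(th),np.sin(th)],[-np.sin(th),np.cos(th)]])
hsv=cv2.cvtColor(p,cv2.COLOR_BGR2HSV)
m=np.zeros(p.shape[:2],np.uint8);cv2.fillConvexPoly(m,np.int32(cor.mean(0)+(cor-cor.mean(0))*.95),255)
sel=((hsv[...,1]<75)|(hsv[...,2]<70)|((hsv[...,0]<6)|(hsv[...,0]>170)))&(m>0)
k=cv2.morphologyEx(sel.astype(np.uint8)*255,cv2.MORPH_CLOSE,np.ones((3,3)))
n,_,st,ce=cv2.connectedComponentsWithStats(k)
for i in range(1,n):
    if st[i,4]<60: continue
    x,y,w,h=st[i,:4];r=[ray("top",x+w/2-.5,y+h/2-.5,z)[:2] for z in(.036,.024+.038)]
    print(st[i].tolist(),r[0].round(4),"brd",(R@(r[0]-cen[:2])).round(4),"z62",(R@(r[1]-cen[:2])).round(4))
# bottle tip
b=ray("top",266,226,.082)[:2];print("bottle tip",b,R@(b-cen[:2]))
d=np.load("top0.npy");print(d[158,246],d[226,266],d[195,205])
```

```text
corners [[0.7147, 0.1957, 0.024], [0.7366, -0.0798, 0.024], [0.4412, -0.1046, 0.024], [0.418, 0.1722, 0.024]] [np.float64(0.2977), np.float64(0.2764), np.float64(0.2964), np.float64(0.2778)]
board [0.57764501 0.04585672 0.024     ] 4.657180260516689
[208, 119, 15, 15, 174] [0.6814 0.0983] brd [0.1077 0.0439] z62 [0.1017 0.0414]
[236, 148, 20, 21, 324] [0.6332 0.0502] brd [ 0.0558 -0.0002] z62 [ 0.0514 -0.0012]
[197, 188, 16, 15, 179] [0.575  0.1106] brd [0.0026 0.0647] z62 [-0.      0.0615]
[271, 190, 16, 14, 175] [ 0.5756 -0.0016] brd [-0.0059 -0.0471] z62 [-0.0082 -0.0466]
[259, 220, 14, 14, 161] [0.5297 0.0169] brd [-0.0502 -0.0249] z62 [-0.0511 -0.0252]
[275, 258, 16, 16, 185] [ 0.4718 -0.0101] brd [-0.11   -0.0472] z62 [-0.109  -0.0467]
bottle tip [0.52878445 0.01565904] [-0.0511511  -0.02613081]
0.78070164 0.75429463 0.8042728
```

Emit:
step_arm:
  commands:
    - {"fingers": 1,"dx": 0.03,"dy": -0.034,"dz": 0,"roll": -6}
    - {"fingers": 1,"dx": 0.06,"dy": -0.068,"dz": 0,"roll": -12}
    - {"fingers": 1,"dx": 0.09,"dy": -0.101,"dz": 0,"roll": -18}
    - {"fingers": 1,"dx": 0.12,"dy": -0.134,"dz": 0,"roll": -24}
    - {"fingers": 1,"dx": 0.15,"dy": -0.168,"dz": 0,"roll": -30}
    - {"fingers": 1,"dx": 0.18,"dy": -0.201,"dz": 0,"roll": -36}
    - {"fingers": 1,"dx": 0.21,"dy": -0.235,"dz": 0,"roll": -42}
    - {"fingers": 1,"dx": 0.24,"dy": -0.268,"dz": 0,"roll": -48}
  squeeze: 30

```text
time: 1.1
tool_pos: [0.3429, -0.3236, 0.2309]
tcp_rot: [-2.661, -1.668, -0.0]
wrist_force: [0.3, -0.7, -0.0]
width: -0.003
grip_force: 0.0
```

Emit:
step_arm:
  commands:
    - {"fingers": 1,"dx": 0.045,"dy": 0,"dz": 0.01,"roll": -4}
    - {"fingers": 1,"dx": 0.09,"dy": 0,"dz": 0.03,"roll": -9}
    - {"fingers": 1,"dx": 0.135,"dy": 0,"dz": 0.05,"roll": -14}
    - {"fingers": 1,"dx": 0.18,"dy": 0,"dz": 0.07,"roll": -19}
    - {"fingers": 1,"dx": 0.225,"dy": 0,"dz": 0.09,"roll": -24}
    - {"fingers": 1,"dx": 0.27,"dy": 0,"dz": 0.1,"roll": -28}
    - {"fingers": 1,"dx": 0.303,"dy": -0.001,"dz": 0.1,"roll": -30.7}
    - {"fingers": 1,"dx": 0.303,"dy": -0.001,"dz": 0.1,"roll": -30.7}

```text
time: 2.1
tool_pos: [0.475, -0.0508, 0.1308]
tcp_rot: [-2.124, -2.313, 0.0]
wrist_force: [-0.0, -1.4, -0.0]
width: -0.0
grip_force: 0.0
```

```bash
cat >> h.py <<'E'
CEN=np.array([.5776,.0459]);TH=np.radians(4.657);RB=np.array([[np.cos(TH),np.sin(TH)],[-np.sin(TH),np.cos(TH)]])
def tcp():
    s=read_state();r=s["tcp_rot"];print("tcp board",(RB@(s["tool_pos"][:2]-CEN)).round(4),"z",s["tool_pos"][2].round(4),"yaw-brd",(np.degrees(2*np.arctan2(r[1],r[0]))-94.657+180)%360-180,"t",s["time"])
E
python3 - <<'E'
from h import *
tcp();p,d=read_camera("wrist");cv2.imwrite("pics/w1.png",p)
p,d=read_camera("top");cv2.imwrite("pics/t1.png",p)
E
```

```text
tcp board [-0.1101 -0.088 ] z 0.1308 yaw-brd 0.21144071653696983 t 2.1
```

View pics/w1.png

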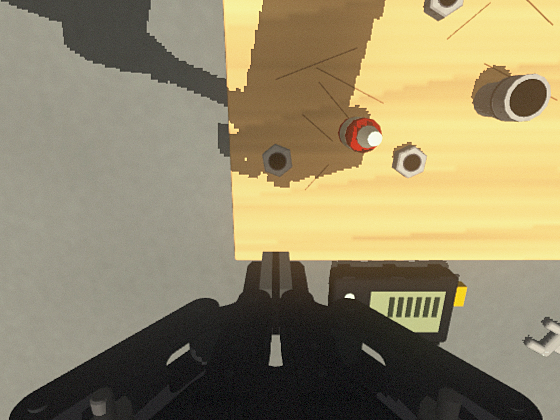

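The wrist view shows the nut at (277,160), in line with the fingers at (276,265). The bottle is at (365,135), clear to the side. I'll check the nut positions from this view and the linkage width at bottle height.

Run:
```python
from h import *
tcp()
for u,v in((277,160),(409,161),(443,0)):
    print((RB@(ray("wrist",u,v,.036)[:2]-CEN)).round(4))
p,d=read_camera("wrist");c=calibration("wrist");K=np.array(c["intrinsics"]);T=np.array(c["world_to_cam"])
v,u=np.nonzero((d>0)&(d<.4));z=d[v,u]
P=np.stack([(u-K[0,2])/K[0,0]*z,-(v-K[1,2])/K[1,1]*z,-z]);W=(T[:3,:3].T@(P-T[:3,3:])).T
s=read_state();q=(RB@(W[:,:2]-s["tool_pos"][:2]).T).T;h=W[:,2]-s["tool_pos"][2]
for a in range(-5,110,10):
    k=(h>a)&(h<=a+.0)if 0 else (h*1000>a)&(h*1000<=a+10)
    k&=(abs(q[:,0])<.12)&(abs(q[:,1])<.12)
    if k.sum()>5: print(a,k.sum(),q[k].min(0).round(3),q[k].max(0).round(3))
```

```text
tcp board [-0.1108 -0.0897] z 0.131 yaw-brd 0.06142603380641276 t 2.2
[-0.1088 -0.0482]
[-0.0063 -0.0489]
[0.0018 0.059 ]
-5 34 [-0.005  0.011] [0.007 0.012]
5 481 [-0.013  0.007] [0.015 0.012]
15 663 [-0.013  0.007] [0.015 0.012]
25 655 [-0.013  0.007] [0.015 0.013]
35 1180 [-0.027 -0.01 ] [0.029 0.015]
45 4071 [-0.037 -0.012] [0.039 0.015]
55 6434 [-0.045 -0.009] [0.046 0.018]
65 8667 [-0.052 -0.01 ] [0.054 0.019]
75 12023 [-0.061 -0.008] [0.062 0.019]
85 10713 [-0.061  0.005] [0.064 0.022]
95 1122 [-0.018  0.018] [0.02  0.022]
```

Emit:
step_arm:
  commands:
    - {"fingers": 1,"dz": 0.03}
    - {"fingers": 1,"dz": 0.06}
    - {"fingers": 1,"dz": 0.085}
    - {"fingers": 1,"dz": 0.1}
    - {"fingers": 1,"dz": 0.103}
    - {"fingers": 1,"dx": 0.01,"dz": 0.103}
    - {"fingers": 1,"dx": 0.02,"dz": 0.103}
    - {"fingers": 1,"dx": 0.035,"dz": 0.103}

```text
invalid input
```

Emit:
step_arm:
  commands:
    - {"fingers": 1,"dx": 0.02}
    - {"fingers": 1,"dx": 0.04}
    - {"fingers": 1,"dx": 0.06}
    - {"fingers": 1,"dx": 0.08}
    - {"fingers": 1,"dx": 0.1}
    - {"fingers": 1,"dx": 0.12}
    - {"fingers": 1,"dx": 0.14}
    - {"fingers": 1,"dx": 0.145}

```text
invalid input
```

Run:
```python
from h import *
tcp();p,d=read_camera("wrist");cv2.imwrite("pics/w2.png",p);print(read_state()["wrist_force"])
```

```text
tcp board [-0.111  -0.0901] z 0.131 yaw-brd 0.0017399368126689296 t 2.25
[ 0.40574272  0.00102353 -0.26571135]
```

View pics/w2.png

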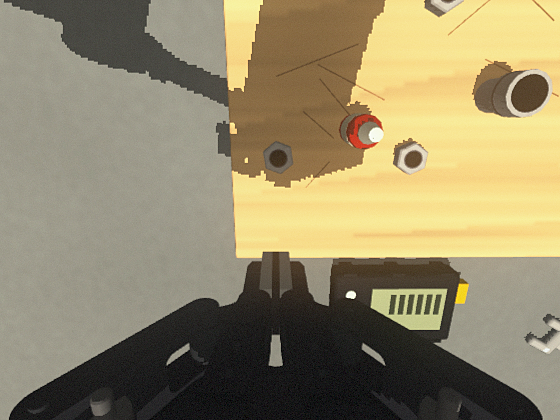

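Both calls were refused, because every row needs all the fields. The view is unchanged: nut at (277,157), fingers still raised.

Emit:
step_arm:
  commands:
    - {"fingers": 1,"dx": 0,"dy": 0,"dz": 0.03,"roll": 0}
    - {"fingers": 1,"dx": 0,"dy": 0,"dz": 0.06,"roll": 0}
    - {"fingers": 1,"dx": 0,"dy": 0,"dz": 0.085,"roll": 0}
    - {"fingers": 1,"dx": 0,"dy": 0,"dz": 0.1,"roll": 0}
    - {"fingers": 1,"dx": 0,"dy": 0,"dz": 0.103,"roll": 0}
    - {"fingers": 1,"dx": 0.01,"dy": 0,"dz": 0.103,"roll": 0}
    - {"fingers": 1,"dx": 0.02,"dy": 0,"dz": 0.103,"roll": 0}
    - {"fingers": 1,"dx": 0.035,"dy": 0,"dz": 0.103,"roll": 0}

```text
time: 3.3
tool_pos: [0.4727, -0.0168, 0.0292]
tcp_rot: [2.128, 2.309, 0.002]
wrist_force: [0.0, -1.6, 0.2]
width: 0.003
grip_force: 0.1
```

Emit:
step_arm:
  commands:
    - {"fingers": 1,"dx": 0.015,"dy": 0,"dz": 0,"roll": 0}
    - {"fingers": 1,"dx": 0.03,"dy": 0,"dz": 0,"roll": 0}
    - {"fingers": 1,"dx": 0.045,"dy": 0,"dz": 0,"roll": 0}
    - {"fingers": 1,"dx": 0.06,"dy": 0,"dz": 0,"roll": 0}
    - {"fingers": 1,"dx": 0.075,"dy": 0,"dz": 0,"roll": 0}
    - {"fingers": 1,"dx": 0.09,"dy": 0,"dz": 0,"roll": 0}
    - {"fingers": 1,"dx": 0.105,"dy": 0,"dz": 0,"roll": 0}
    - {"fingers": 1,"dx": 0.12,"dy": 0,"dz": 0,"roll": 0}

```text
time: 4.3
tool_pos: [0.462, 0.1029, 0.0282]
tcp_rot: [-2.129, -2.31, 0.0]
wrist_force: [-0.3, -0.1, 0.3]
width: 0.008
grip_force: 0.1
```

Run:
```python
from h import *
tcp();p,d=read_camera("wrist");cv2.imwrite("pics/w3.png",p);print(read_state()["wrist_force"])
```

```text
tcp board [-0.1106  0.0662] z 0.0282 yaw-brd 0.016090501722032968 t 4.3
[-0.21773654  0.33516523 -0.46068696]
```

View pics/w3.png

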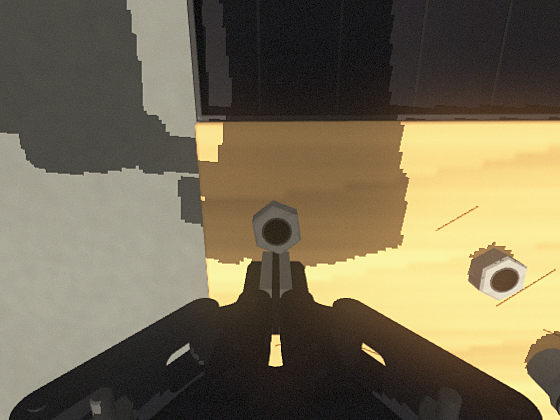

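Nut at (276,230), centred ahead of the fingertips and moving well. The tray edge is at row 120. I'll continue over the edge.

Emit:
step_arm:
  commands:
    - {"fingers": 1,"dx": 0.015,"dy": 0,"dz": 0,"roll": 0}
    - {"fingers": 1,"dx": 0.03,"dy": 0,"dz": 0,"roll": 0}
    - {"fingers": 1,"dx": 0.045,"dy": 0,"dz": 0,"roll": 0}
    - {"fingers": 1,"dx": 0.06,"dy": 0,"dz": 0,"roll": 0}
    - {"fingers": 1,"dx": 0.075,"dy": 0,"dz": 0,"roll": 0}
    - {"fingers": 1,"dx": 0.09,"dy": 0,"dz": 0,"roll": 0}
    - {"fingers": 1,"dx": 0.09,"dy": 0,"dz": -0.02,"roll": 0}
    - {"fingers": 1,"dx": 0.09,"dy": 0,"dz": -0.06,"roll": 0}

```text
time: 5.35
tool_pos: [0.4527, 0.1917, 0.087]
tcp_rot: [-2.127, -2.309, 0.007]
wrist_force: [-0.2, 0.2, -0.2]
width: 0.003
grip_force: 0.0
```

Run:
```python
from h import *
tcp();p,d=read_camera("wrist");cv2.imwrite("pics/w4.png",p);print(read_state()["wrist_force"])
```

```text
tcp board [-0.1126  0.1555] z 0.087 yaw-brd 0.053339972255969315 t 5.35
[1.66529774 1.27863498 3.51845113]
```

View pics/w4.png

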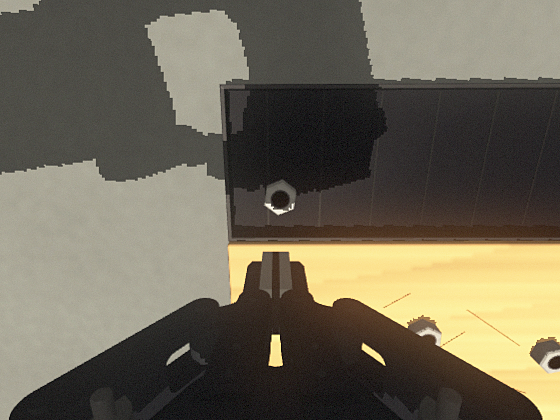

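Nut D lies flat in the tray at (280,197). Next is nut B.

Emit:
step_arm:
  commands:
    - {"fingers": 1,"dx": 0,"dy": 0.01,"dz": -0.04,"roll": 0}
    - {"fingers": 1,"dx": -0.03,"dy": 0.035,"dz": -0.042,"roll": 0}
    - {"fingers": 1,"dx": -0.07,"dy": 0.065,"dz": -0.042,"roll": 0}
    - {"fingers": 1,"dx": -0.11,"dy": 0.095,"dz": -0.042,"roll": 0}
    - {"fingers": 1,"dx": -0.135,"dy": 0.113,"dz": -0.04,"roll": 0}
    - {"fingers": 1,"dx": -0.137,"dy": 0.114,"dz": -0.02,"roll": 0}
    - {"fingers": 1,"dx": -0.137,"dy": 0.114,"dz": 0.01,"roll": 0}
    - {"fingers": 1,"dx": -0.137,"dy": 0.114,"dz": 0.03,"roll": 0}

```text
time: 6.4
tool_pos: [0.5773, 0.0652, 0.0555]
tcp_rot: [-2.127, -2.309, 0.004]
wrist_force: [0.1, 0.5, 0.0]
width: -0.004
grip_force: 0.0
```

Run:
```python
from h import *
tcp()
```

```text
tcp board [0.0013 0.0193] z 0.0555 yaw-brd 0.044132544001058704 t 6.4
```

Emit:
step_arm:
  commands:
    - {"fingers": 1,"dx": 0,"dy": 0,"dz": 0.02,"roll": 0}
    - {"fingers": 1,"dx": 0,"dy": 0,"dz": 0.028,"roll": 0}
    - {"fingers": 1,"dx": 0.01,"dy": 0,"dz": 0.028,"roll": 0}
    - {"fingers": 1,"dx": 0.02,"dy": 0,"dz": 0.028,"roll": 0}
    - {"fingers": 1,"dx": 0.03,"dy": 0,"dz": 0.028,"roll": 0}
    - {"fingers": 1,"dx": 0.045,"dy": 0,"dz": 0.028,"roll": 0}
    - {"fingers": 1,"dx": 0.06,"dy": 0,"dz": 0.028,"roll": 0}
    - {"fingers": 1,"dx": 0.07,"dy": 0,"dz": 0.028,"roll": 0}

```text
time: 7.4
tool_pos: [0.5738, 0.1354, 0.0304]
tcp_rot: [2.128, 2.311, 0.0]
wrist_force: [0.5, -0.7, 1.0]
width: 0.002
grip_force: 0.1
```

Emit:
step_arm:
  commands:
    - {"fingers": 1,"dx": 0.015,"dy": 0,"dz": 0,"roll": 0}
    - {"fingers": 1,"dx": 0.03,"dy": 0,"dz": 0,"roll": 0}
    - {"fingers": 1,"dx": 0.045,"dy": 0,"dz": 0,"roll": 0}
    - {"fingers": 1,"dx": 0.06,"dy": 0,"dz": 0,"roll": 0}
    - {"fingers": 1,"dx": 0.068,"dy": 0,"dz": 0,"roll": 0}
    - {"fingers": 1,"dx": 0.068,"dy": 0,"dz": -0.02,"roll": 0}
    - {"fingers": 1,"dx": 0.068,"dy": 0,"dz": -0.06,"roll": 0}
    - {"fingers": 1,"dx": 0.068,"dy": 0,"dz": -0.102,"roll": 0}

```text
time: 8.4
tool_pos: [0.5683, 0.2014, 0.1343]
tcp_rot: [2.129, 2.31, -0.0]
wrist_force: [0.9, -0.2, 0.5]
width: -0.002
grip_force: 0.0
```

Run:
```python
from h import *
tcp();p,d=read_camera("wrist");cv2.imwrite("pics/w5.png",p);print(read_state()["wrist_force"])
```

```text
tcp board [0.0034 0.1558] z 0.1343 yaw-brd -0.006903153982477761 t 8.4
[1.34076758 0.67540744 4.05723653]
```

View pics/w5.png

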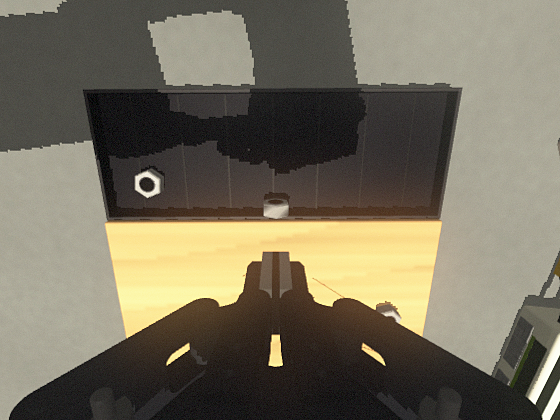

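Nut D is flat in the tray at (148,183). Nut B is in the tray at (276,207) but tilted against the near wall; I'll check it again later. Next is nut A.

Emit:
step_arm:
  commands:
    - {"fingers": 1,"dx": -0.03,"dy": 0.02,"dz": 0,"roll": 0}
    - {"fingers": 1,"dx": -0.07,"dy": 0.05,"dz": 0,"roll": 0}
    - {"fingers": 1,"dx": -0.11,"dy": 0.08,"dz": 0,"roll": 0}
    - {"fingers": 1,"dx": -0.145,"dy": 0.1,"dz": 0,"roll": 0}
    - {"fingers": 1,"dx": -0.157,"dy": 0.104,"dz": 0.01,"roll": 0}
    - {"fingers": 1,"dx": -0.157,"dy": 0.104,"dz": 0.03,"roll": 0}
    - {"fingers": 1,"dx": -0.157,"dy": 0.104,"dz": 0.06,"roll": 0}
    - {"fingers": 1,"dx": -0.157,"dy": 0.104,"dz": 0.075,"roll": 0}

```text
time: 9.45
tool_pos: [0.6816, 0.0552, 0.0539]
tcp_rot: [-2.125, -2.308, 0.006]
wrist_force: [-0.3, 0.9, -0.5]
width: -0.006
grip_force: 0.0
```

Run:
```python
from h import *
tcp();p,d=read_camera("top");cv2.imwrite("pics/t2.png",p[80:320,70:420])
c=calibration("top");h=cv2.cvtColor(p,cv2.COLOR_BGR2HSV)
```

```text
tcp board [0.1044 0.0008] z 0.0539 yaw-brd 0.08155166077534659 t 9.45
```

Emit:
step_arm:
  commands:
    - {"fingers": 1,"dx": 0,"dy": 0.003,"dz": 0.02,"roll": 0}
    - {"fingers": 1,"dx": 0,"dy": 0.003,"dz": 0.029,"roll": 0}
    - {"fingers": 1,"dx": 0.01,"dy": 0.003,"dz": 0.029,"roll": 0}
    - {"fingers": 1,"dx": 0.02,"dy": 0.003,"dz": 0.029,"roll": 0}
    - {"fingers": 1,"dx": 0.03,"dy": 0.003,"dz": 0.029,"roll": 0}
    - {"fingers": 1,"dx": 0.045,"dy": 0.003,"dz": 0.029,"roll": 0}
    - {"fingers": 1,"dx": 0.06,"dy": 0.003,"dz": 0.029,"roll": 0}
    - {"fingers": 1,"dx": 0.075,"dy": 0.003,"dz": 0.029,"roll": 0}

```text
time: 10.5
tool_pos: [0.6816, 0.1302, 0.0284]
tcp_rot: [2.129, 2.31, 0.0]
wrist_force: [0.3, -0.2, 0.4]
width: 0.001
grip_force: 0.1
```

Emit:
step_arm:
  commands:
    - {"fingers": 1,"dx": 0.015,"dy": 0,"dz": 0,"roll": 0}
    - {"fingers": 1,"dx": 0.03,"dy": 0,"dz": 0,"roll": 0}
    - {"fingers": 1,"dx": 0.045,"dy": 0,"dz": 0,"roll": 0}
    - {"fingers": 1,"dx": 0.062,"dy": 0,"dz": 0,"roll": 0}
    - {"fingers": 1,"dx": 0.082,"dy": 0,"dz": 0,"roll": 0}
    - {"fingers": 1,"dx": 0.085,"dy": 0,"dz": -0.02,"roll": 0}
    - {"fingers": 1,"dx": 0.085,"dy": 0,"dz": -0.06,"roll": 0}
    - {"fingers": 1,"dx": 0.085,"dy": 0,"dz": -0.103,"roll": 0}

```text
time: 11.5
tool_pos: [0.6746, 0.2136, 0.1332]
tcp_rot: [2.129, 2.31, -0.001]
wrist_force: [0.8, -0.4, 0.2]
width: 0.001
grip_force: 0.0
```

Run:
```python
from h import *
tcp();p,d=read_camera("wrist");cv2.imwrite("pics/w6.png",p);print(read_state()["wrist_force"])
```

```text
tcp board [0.1103 0.1593] z 0.1332 yaw-brd 0.02797788411254487 t 11.5
[2.14900365 0.30265228 3.97276558]
```

View pics/w6.png

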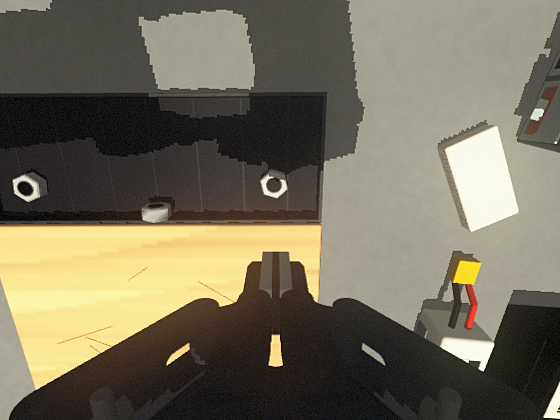

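Nut A is flat in the tray at (273,184). Nut B still leans on the near wall at (157,211), where nut C will drop. I'll push B along the tray to clear the spot and lay it flat.

Emit:
step_arm:
  commands:
    - {"fingers": 1,"dx": 0,"dy": -0.04,"dz": 0,"roll": 0}
    - {"fingers": 1,"dx": 0.001,"dy": -0.09,"dz": 0,"roll": 0}
    - {"fingers": 1,"dx": 0.001,"dy": -0.135,"dz": 0,"roll": 0}
    - {"fingers": 1,"dx": 0.001,"dy": -0.155,"dz": 0.01,"roll": 0}
    - {"fingers": 1,"dx": 0.001,"dy": -0.155,"dz": 0.04,"roll": 0}
    - {"fingers": 1,"dx": 0.001,"dy": -0.155,"dz": 0.07,"roll": 0}
    - {"fingers": 1,"dx": 0.001,"dy": -0.155,"dz": 0.09,"roll": 0}
    - {"fingers": 1,"dx": 0.001,"dy": -0.155,"dz": 0.09,"roll": 0}

```text
time: 12.55
tool_pos: [0.5192, 0.2015, 0.0407]
tcp_rot: [-2.129, -2.309, 0.003]
wrist_force: [0.7, 0.4, 0.1]
width: 0.001
grip_force: 0.0
```

Run:
```python
from h import *
tcp();p,d=read_camera("wrist");c=calibration("wrist");K=np.array(c["intrinsics"]);T=np.array(c["world_to_cam"])
v,u=np.nonzero((d>0)&(p.min(2)>60));z=d[v,u]
P=np.stack([(u-K[0,2])/K[0,0]*z,-(v-K[1,2])/K[1,1]*z,-z]);W=(T[:3,:3].T@(P-T[:3,3:])).T
q=(RB@(W[:,:2]-CEN).T).T
for a,b in((-.14,-.08),(-.025,.06)):
    k=(q[:,0]>a)&(q[:,0]<b)&(q[:,1]>.145)&(q[:,1]<.24)&(W[:,2]<.035)
    if k.sum(): print(k.sum(),q[k].min(0).round(3),q[k].max(0).round(3),W[k,2].max().round(3))
```

```text
tcp board [-0.0456  0.1598] z 0.0407 yaw-brd 0.006880722971459363 t 12.55
1209 [-0.124  0.148] [-0.08  0.24] 0.018
1001 [-0.024  0.145] [0.022 0.172] 0.03
```

Emit:
step_arm:
  commands:
    - {"fingers": 1,"dx": 0,"dy": 0,"dz": 0.015,"roll": 0}
    - {"fingers": 1,"dx": 0,"dy": 0,"dz": 0.03,"roll": 0}
    - {"fingers": 1,"dx": 0,"dy": 0,"dz": 0.03,"roll": 0}
    - {"fingers": 1,"dx": 0,"dy": 0.012,"dz": 0.03,"roll": 0}
    - {"fingers": 1,"dx": 0,"dy": 0.024,"dz": 0.03,"roll": 0}
    - {"fingers": 1,"dx": 0,"dy": 0.036,"dz": 0.03,"roll": 0}
    - {"fingers": 1,"dx": 0,"dy": 0.048,"dz": 0.03,"roll": 0}
    - {"fingers": 1,"dx": 0,"dy": 0.06,"dz": 0.03,"roll": 0}

```text
time: 13.6
tool_pos: [0.581, 0.207, 0.0114]
tcp_rot: [2.129, 2.31, 0.0]
wrist_force: [-0.1, -0.3, 0.8]
width: 0.002
grip_force: 0.6
```

Emit:
step_arm:
  commands:
    - {"fingers": 1,"dx": 0,"dy": 0.01,"dz": 0,"roll": 0}
    - {"fingers": 1,"dx": 0,"dy": 0.015,"dz": 0,"roll": 0}
    - {"fingers": 1,"dx": 0,"dy": 0.01,"dz": -0.02,"roll": 0}
    - {"fingers": 1,"dx": 0,"dy": 0.01,"dz": -0.06,"roll": 0}
    - {"fingers": 1,"dx": 0,"dy": 0,"dz": -0.12,"roll": 0}
    - {"fingers": 1,"dx": -0.01,"dy": -0.01,"dz": -0.125,"roll": 0}
    - {"fingers": 1,"dx": -0.03,"dy": -0.015,"dz": -0.125,"roll": 0}
    - {"fingers": 1,"dx": -0.06,"dy": -0.017,"dz": -0.125,"roll": 0}

```text
time: 14.6
tool_pos: [0.5659, 0.1445, 0.135]
tcp_rot: [-2.127, -2.311, 0.004]
wrist_force: [0.2, -1.7, -0.1]
width: 0.001
grip_force: 0.0
```

Run:
```python
from h import *
tcp();p,d=read_camera("wrist");cv2.imwrite("pics/w7.png",p);print(read_state()["wrist_force"])
```

```text
tcp board [-0.0036  0.0992] z 0.135 yaw-brd 0.09214260142601916 t 14.6
[-0.47657276 -2.43785178 -1.6969341 ]
```

View pics/w7.png

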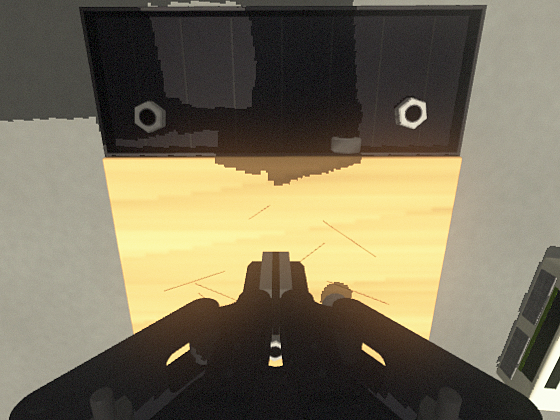

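Nut B slid aside to (346,145), still leaning on the wall but at rest in the tray. Nut C's lane is clear.

Emit:
step_arm:
  commands:
    - {"fingers": 1,"dx": -0.04,"dy": 0.001,"dz": 0,"roll": 0}
    - {"fingers": 1,"dx": -0.09,"dy": 0.001,"dz": 0,"roll": 0}
    - {"fingers": 1,"dx": -0.14,"dy": 0.001,"dz": 0,"roll": 0}
    - {"fingers": 1,"dx": -0.18,"dy": 0.001,"dz": 0,"roll": 0}
    - {"fingers": 1,"dx": -0.192,"dy": 0.001,"dz": 0,"roll": 0}
    - {"fingers": 1,"dx": -0.192,"dy": 0.001,"dz": 0.02,"roll": 0}
    - {"fingers": 1,"dx": -0.192,"dy": 0.001,"dz": 0.05,"roll": 0}
    - {"fingers": 1,"dx": -0.192,"dy": 0.001,"dz": 0.07,"roll": 0}

```text
time: 15.65
tool_pos: [0.5823, -0.044, 0.0629]
tcp_rot: [-2.125, -2.309, 0.004]
wrist_force: [-0.1, -0.0, 0.4]
width: -0.003
grip_force: 0.0
```

Run:
```python
from h import *
tcp()
```

```text
tcp board [-0.0026 -0.09  ] z 0.0629 yaw-brd 0.08624500962548609 t 15.65
```

Emit:
step_arm:
  commands:
    - {"fingers": 1,"dx": 0,"dy": 0,"dz": 0.025,"roll": 0}
    - {"fingers": 1,"dx": 0,"dy": 0,"dz": 0.035,"roll": 0}
    - {"fingers": 1,"dx": 0,"dy": 0,"dz": 0.035,"roll": 0}
    - {"fingers": 1,"dx": 0.01,"dy": 0,"dz": 0.035,"roll": 0}
    - {"fingers": 1,"dx": 0.02,"dy": 0,"dz": 0.035,"roll": 0}
    - {"fingers": 1,"dx": 0.03,"dy": 0,"dz": 0.035,"roll": 0}
    - {"fingers": 1,"dx": 0.04,"dy": 0,"dz": 0.035,"roll": 0}
    - {"fingers": 1,"dx": 0.055,"dy": 0,"dz": 0.035,"roll": 0}

```text
time: 16.65
tool_pos: [0.5802, 0.01, 0.0315]
tcp_rot: [2.129, 2.31, 0.0]
wrist_force: [-0.5, -0.1, 0.4]
width: -0.001
grip_force: 0.1
```

Emit:
step_arm:
  commands:
    - {"fingers": 1,"dx": 0.015,"dy": 0,"dz": 0,"roll": 0}
    - {"fingers": 1,"dx": 0.03,"dy": 0,"dz": 0,"roll": 0}
    - {"fingers": 1,"dx": 0.045,"dy": 0,"dz": 0,"roll": 0}
    - {"fingers": 1,"dx": 0.06,"dy": 0,"dz": 0,"roll": 0}
    - {"fingers": 1,"dx": 0.075,"dy": 0,"dz": 0,"roll": 0}
    - {"fingers": 1,"dx": 0.085,"dy": 0,"dz": 0,"roll": 0}
    - {"fingers": 1,"dx": 0.09,"dy": 0,"dz": 0,"roll": 0}
    - {"fingers": 1,"dx": 0.09,"dy": 0,"dz": 0,"roll": 0}

```text
time: 17.65
tool_pos: [0.5727, 0.0992, 0.0312]
tcp_rot: [-2.129, -2.311, 0.0]
wrist_force: [-0.6, -0.2, 0.8]
width: -0.002
grip_force: 0.0
```

Run:
```python
from h import *
tcp();p,d=read_camera("wrist");cv2.imwrite("pics/w8.png",p)
h=cv2.cvtColor(p,cv2.COLOR_BGR2HSV);m=((h[...,1]<70)).astype(np.uint8);m[252:]=0;m[:,:200]=0;m[:,360:]=0
n,_,st,ce=cv2.connectedComponentsWithStats(m)
for i in range(1,n):
    if st[i,4]>150: print(st[i].tolist(),ce[i].round(1),(RB@(ray("wrist",*ce[i],.036)[:2]-CEN)).round(4))
```

```text
tcp board [-0.0005  0.0535] z 0.0312 yaw-brd 0.03998467560171548 t 17.65
[200, 0, 160, 91, 11448] [278.8  42.1] [0.0017 0.1582]
[200, 85, 25, 7, 155] [211.8  88.4] [-0.0263  0.1408]
[243, 197, 47, 53, 1313] [266.4 221.6] [-0.0039  0.0811]
```

Nut C is ahead of the fingers at board (-0.004, 0.081), as expected. I'll continue over the edge.

Emit:
step_arm:
  commands:
    - {"fingers": 1,"dx": 0.01,"dy": 0,"dz": 0.002,"roll": 0}
    - {"fingers": 1,"dx": 0.025,"dy": 0,"dz": 0.002,"roll": 0}
    - {"fingers": 1,"dx": 0.04,"dy": 0,"dz": 0.002,"roll": 0}
    - {"fingers": 1,"dx": 0.058,"dy": 0,"dz": 0.002,"roll": 0}
    - {"fingers": 1,"dx": 0.078,"dy": 0,"dz": 0.002,"roll": 0}
    - {"fingers": 1,"dx": 0.1,"dy": 0,"dz": 0.002,"roll": 0}
    - {"fingers": 1,"dx": 0.107,"dy": 0,"dz": -0.02,"roll": 0}
    - {"fingers": 1,"dx": 0.107,"dy": 0,"dz": -0.06,"roll": 0}

```text
time: 18.7
tool_pos: [0.5619, 0.207, 0.0898]
tcp_rot: [-2.125, -2.31, 0.006]
wrist_force: [0.4, 0.0, 0.0]
width: 0.0
grip_force: 0.0
```

Emit:
step_arm:
  commands:
    - {"fingers": 1,"dx": 0,"dy": 0,"dz": -0.05,"roll": 0}
    - {"fingers": 1,"dx": -0.03,"dy": 0,"dz": -0.09,"roll": 0}
    - {"fingers": 1,"dx": -0.07,"dy": -0.03,"dz": -0.12,"roll": 0}
    - {"fingers": 1,"dx": -0.11,"dy": -0.07,"dz": -0.15,"roll": 0}
    - {"fingers": 1,"dx": -0.16,"dy": -0.09,"dz": -0.16,"roll": 0}
    - {"fingers": 1,"dx": -0.21,"dy": -0.09,"dz": -0.16,"roll": 0}
    - {"fingers": 1,"dx": -0.26,"dy": -0.09,"dz": -0.16,"roll": 0}
    - {"fingers": 1,"dx": -0.31,"dy": -0.09,"dz": -0.16,"roll": 0}

```text
time: 19.7
tool_pos: [0.4999, -0.1113, 0.2518]
tcp_rot: [2.128, 2.31, 0.001]
wrist_force: [0.7, 0.8, 0.1]
width: 0.001
grip_force: 0.0
```

Emit:
step_arm:
  commands:
    - {"fingers": 1,"dx": -0.05,"dy": 0,"dz": 0,"roll": 0}
    - {"fingers": 1,"dx": -0.1,"dy": 0,"dz": 0,"roll": 0}
    - {"fingers": 1,"dx": -0.14,"dy": 0,"dz": 0,"roll": 0}
    - {"fingers": 1,"dx": -0.18,"dy": 0,"dz": 0,"roll": 0}
    - {"fingers": 1,"dx": -0.2,"dy": 0,"dz": 0,"roll": 0}
    - {"fingers": 1,"dx": -0.2,"dy": 0,"dz": 0,"roll": 0}

```text
time: 20.45
tool_pos: [0.5162, -0.3101, 0.251]
tcp_rot: [-2.13, -2.308, -0.0]
wrist_force: [-0.8, 0.7, 0.0]
width: 0.001
grip_force: 0.0
```

Run:
```python
from h import *
tcp();p,d=read_camera("top");a=cv2.imread("pics/top0.png")
f=lambda i:cv2.resize(i[85:315,75:410],None,fx=1.6,fy=1.6,interpolation=cv2.INTER_CUBIC)
g=f(p);cv2.imwrite("pics/t9.png",np.uint8(np.clip(255*(g/255.)**.6,0,255)))
D=cv2.absdiff(a,p).max(2)
for n,(u,v) in dict(socket=(246,158),bottle=(266,226),checker=(371,187)).items():print(n,D[v-12:v+13,u-12:u+13].mean())
```

```text
tcp board [-0.0901 -0.3499] z 0.251 yaw-brd -0.053531044512396875 t 20.45
socket 10.7776
bottle 12.4768
checker 45.8624
```

View pics/t9.png

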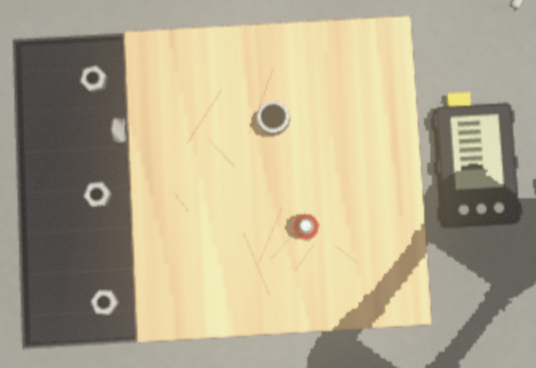

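The board is clear, and the socket, bottle and checker are where they were. Three nuts lie flat in the tray. Nut B, at (119,130), stands on edge against the near wall. There is time left, so I'll tip it flat with a light sweep over the edge at its top.

Emit:
step_arm:
  commands:
    - {"fingers": 1,"dx": 0.05,"dy": 0.02,"dz": 0,"roll": 0}
    - {"fingers": 1,"dx": 0.1,"dy": 0.04,"dz": 0,"roll": 0}
    - {"fingers": 1,"dx": 0.155,"dy": 0.06,"dz": 0,"roll": 0}
    - {"fingers": 1,"dx": 0.21,"dy": 0.08,"dz": 0,"roll": 0}
    - {"fingers": 1,"dx": 0.265,"dy": 0.1,"dz": 0,"roll": 0}
    - {"fingers": 1,"dx": 0.32,"dy": 0.12,"dz": 0,"roll": 0}
    - {"fingers": 1,"dx": 0.375,"dy": 0.14,"dz": 0,"roll": 0}
    - {"fingers": 1,"dx": 0.425,"dy": 0.145,"dz": 0,"roll": 0}

```text
time: 21.5
tool_pos: [0.6251, 0.1295, 0.2514]
tcp_rot: [-2.126, -2.312, -0.001]
wrist_force: [1.4, -0.6, -0.4]
width: 0.002
grip_force: 0.0
```

Emit:
step_arm:
  commands:
    - {"fingers": 1,"dx": 0.015,"dy": 0,"dz": 0,"roll": 0}
    - {"fingers": 1,"dx": 0.015,"dy": 0,"dz": 0.04,"roll": 0}
    - {"fingers": 1,"dx": 0.015,"dy": 0,"dz": 0.09,"roll": 0}
    - {"fingers": 1,"dx": 0.015,"dy": 0,"dz": 0.14,"roll": 0}
    - {"fingers": 1,"dx": 0.015,"dy": 0,"dz": 0.18,"roll": 0}
    - {"fingers": 1,"dx": 0.015,"dy": 0,"dz": 0.2,"roll": 0}
    - {"fingers": 1,"dx": 0.015,"dy": 0,"dz": 0.21,"roll": 0}
    - {"fingers": 1,"dx": 0.015,"dy": 0,"dz": 0.21,"roll": 0}

```text
time: 22.5
tool_pos: [0.625, 0.1404, 0.0419]
tcp_rot: [2.129, 2.31, 0.001]
wrist_force: [0.6, -0.2, 0.1]
width: -0.002
grip_force: 0.0
```

Run:
```python
from h import *
tcp();p,d=read_camera("wrist");c=calibration("wrist");K=np.array(c["intrinsics"]);T=np.array(c["world_to_cam"])
v,u=np.nonzero((d>0)&(p.min(2)>60));z=d[v,u]
P=np.stack([(u-K[0,2])/K[0,0]*z,-(v-K[1,2])/K[1,1]*z,-z]);W=(T[:3,:3].T@(P-T[:3,3:])).T
q=(RB@(W[:,:2]-CEN).T).T
k=(q[:,0]>.025)&(q[:,0]<.085)&(q[:,1]>.144)&(q[:,1]<.18)&(W[:,2]<.035)
for zz in np.arange(.004,.034,.004):
    j=k&(W[:,2]>zz)&(W[:,2]<=zz+.004)
    if j.sum()>3: print(zz.round(3),j.sum(),q[j].min(0).round(3),q[j].max(0).round(3))
j=(abs(q[:,0]-.055)<.03)&(q[:,1]>.11)&(q[:,1]<.135);print("board z",np.median(W[j,2]))
```

```text
tcp board [0.0549 0.0904] z 0.0419 yaw-brd 0.01709384567848815 t 22.5
0.008 10 [0.047 0.156] [0.066 0.156]
0.016 12 [0.047 0.156] [0.067 0.156]
0.02 314 [0.046 0.144] [0.068 0.156]
0.024 562 [0.047 0.144] [0.066 0.156]
0.028 78 [0.054 0.145] [0.06  0.156]
board z 0.02451895328757383
```

Nut B stands upright at x 0.057, with its top at about z 0.029. That is high enough to tip from above the board.

Emit:
step_arm:
  commands:
    - {"fingers": 1,"dx": 0.01,"dy": 0.002,"dz": 0.01,"roll": 0}
    - {"fingers": 1,"dx": 0.02,"dy": 0.002,"dz": 0.015,"roll": 0}
    - {"fingers": 1,"dx": 0.03,"dy": 0.002,"dz": 0.0155,"roll": 0}
    - {"fingers": 1,"dx": 0.038,"dy": 0.002,"dz": 0.0155,"roll": 0}
    - {"fingers": 1,"dx": 0.048,"dy": 0.002,"dz": 0.0155,"roll": 0}
    - {"fingers": 1,"dx": 0.058,"dy": 0.002,"dz": 0.0155,"roll": 0}
    - {"fingers": 1,"dx": 0.068,"dy": 0.002,"dz": 0.0155,"roll": 0}
    - {"fingers": 1,"dx": 0.072,"dy": 0.002,"dz": 0.0155,"roll": 0}

```text
time: 23.55
tool_pos: [0.6203, 0.213, 0.0255]
tcp_rot: [-2.128, -2.311, 0.001]
wrist_force: [-0.3, -0.4, -0.9]
width: -0.001
grip_force: 0.0
```

Emit:
step_arm:
  commands:
    - {"fingers": 1,"dx": 0,"dy": 0,"dz": -0.04,"roll": 0}
    - {"fingers": 1,"dx": 0,"dy": 0,"dz": -0.09,"roll": 0}
    - {"fingers": 1,"dx": -0.03,"dy": 0,"dz": -0.14,"roll": 0}
    - {"fingers": 1,"dx": -0.06,"dy": -0.02,"dz": -0.18,"roll": 0}
    - {"fingers": 1,"dx": -0.09,"dy": -0.04,"dz": -0.2,"roll": 0}
    - {"fingers": 1,"dx": -0.11,"dy": -0.04,"dz": -0.2,"roll": 0}
    - {"fingers": 1,"dx": -0.11,"dy": -0.04,"dz": -0.2,"roll": 0}

```text
time: 24.42
tool_pos: [0.5897, 0.0983, 0.2248]
tcp_rot: [-2.131, -2.307, 0.001]
wrist_force: [0.7, 0.4, -0.1]
width: -0.0
grip_force: 0.0
```

Run:
```python
from h import *
tcp();p,d=read_camera("wrist");c=calibration("wrist");K=np.array(c["intrinsics"]);T=np.array(c["world_to_cam"])
g=p;v,u=np.nonzero(d>0);z=d[v,u]
P=np.stack([(u-K[0,2])/K[0,0]*z,-(v-K[1,2])/K[1,1]*z,-z]);W=(T[:3,:3].T@(P-T[:3,3:])).T
q=(RB@(W[:,:2]-CEN).T).T
for lo,hi in((-.14,-.08),(-.03,.03),(.03,.085),(.085,.14)):
    k=(q[:,0]>lo)&(q[:,0]<hi)&(q[:,1]>.145)&(q[:,1]<.245)&(W[:,2]>.01)&(W[:,2]<.06)
    if k.sum():print(k.sum(),q[k].min(0).round(3),q[k].max(0).round(3),np.percentile(W[k,2],[50,98]).round(4))
```

```text
tcp board [0.0163 0.0512] z 0.2248 yaw-brd -0.10543720288609393 t 24.425
423 [-0.12  0.16] [-0.097  0.184] [0.0143 0.0161]
419 [-0.016  0.164] [0.006 0.188] [0.0142 0.0159]
410 [0.045 0.157] [0.067 0.181] [0.014  0.0157]
427 [0.097 0.164] [0.121 0.188] [0.014  0.0157]
```

All four nuts now lie flat in the tray, tops at about 15 mm. The socket and bottle are at their original pixels.

```bash
python3 -c "
from workcell import *
print(finish_job())"
```

```text
the job is handed in; nothing more can be done
None
```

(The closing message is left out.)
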